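Draw the locking key out of a plaster casting mould

TASK

Open the plaster casting mould: take the dovetailed key block that is locked between its two halves (not the loose spare standing elsewhere on the table) and draw it straight up until it is wholly clear above the mould. Then carry it to the drying board, lower it upright onto the middle of the board's empty half, and let go only when it stands on the board. Leave the cup on the board where it is.

Things in the scene. Friction and masses are not known exactly. Their poses are not given: they have to be found in the camera images.
- key_mid (a point): Centre of the loose plaster key, 100 mm tall, 0.3 kg. Lower 55 mm: 44 (x) by 82 mm (y), 72 mm over the dovetail tongues on its x faces. Above: grip rib, 28 mm thick (x), 64 long (y), 45 tall, its centre 27.5 mm above this point; grasp it across x. In the mould the rib's foot is level with the mould's top. z up. An identical loose spare stands away from mould and board.
- mould: Fixed plaster mould in a low timber frame, 264 (x) by 112 mm (y), flat top 67 mm above its origin (centre of underside, on the table). Halves to +x and -x, each with a dark round mouth; key in the middle, axes parallel, in upright dovetail slots, 2-3 mm play, 55 mm deep, open only at the top: rise of 55 mm to come clear. A 50 x 26 x 5 mm steel scraper lies on the +x end.
- board_spot (a point): Middle of the empty half of the wooden drying board, on its top face, 18 mm above the table; z up, x along the board, away from the cup. Board fixed, 320 (x) by 170 mm (y), its centre 80 mm from here towards -x. The standing key's centre is 50 mm above this point; which way it faces does not matter.
- cup: Loose terracotta-coloured open cup on the other half of the board, about 165 mm from the spot; 72 mm across the rim, 75 mm tall; origin at the centre of its underside, z up. Leave it alone.
Things that resemble listed ones, but are neither listed nor needed, are in the scene too. What is shaped like the part that bears key_mid but purple, turquoise or yellow is not meant.

How it is judged:
On the way, in this order (a step that is already met when the one before it is completed fails the run):
1. the key has been lifted wholly above the mould (by 56 mm or more) and is still over its slot, within 20 mm sideways, and upright within 15 degrees (z of key_mid in the frame of mould above 0.118 m and horizontal distance between key_mid and mould below 0.02 m and angle between key_mid's own z axis and vertical below 0.26 rad), for 0.02 s.
2. still held by the fingers, the key has been lowered to within 10 mm of standing on the board, within 30 mm of the spot (contact force between the fingers and key above 0.5 N and z of key_mid in the frame of board_spot below 0.06 m and horizontal distance between key_mid and board_spot below 0.03 m), for 0.02 s.
At the end, for the whole second after the job is handed in: The key block stands upright (within about 6 degrees) and at rest on the drying board, released, its centre within 30 mm sideways of the middle of the board's empty half; the cup still stands on the board within 20 mm of where it was (horizontal distance between key_mid and board_spot below 0.03 m and z of key_mid in the frame of board_spot between 0.045 and 0.055 m and angle between key_mid's own z axis and vertical below 0.1 rad and linear speed of key below 0.02 m/s and distance of cup from where it was at the start of the episode below 0.02 m and angle between cup's own z axis and vertical below 0.2 rad); the robot touches nothing.
It fails at once if the cup on the board is pushed more than 20 mm or tipped (distance of cup from where it was at the start of the episode above 0.02 m or angle between cup's own z axis and vertical above 0.4 rad).
It also fails if it takes over 38 s, if anything falls off the work surface, if the arm or the gripper's body presses on something with over 40 N, if the wrist force passes 120 N, or if a joint passes its speed limit or range.

ROBOT

A 7-joint arm with a two-finger parallel gripper is mounted at the origin on the work surface. World frame = base frame: x ahead of the robot, y to its left, z up, the work surface at z = 0. Lengths are in m, angles in rad, forces in N, time in s.
With the tool pointing down it reaches from about 0.4 to 0.875 m from the base axis. Payload 6.5 kg.
Tool frame: the origin (TCP) lies between the finger pads; the fingertips stand 14 mm ahead of it and the grasp point (between the pads) lies 5 mm behind it (r.finger_overhang is the distance from the TCP to the fingertips, in m); x points along the fingers, y is the direction in which the jaws open and shut, and the axes are right-handed (so a half turn about x gives the same grasp; the last joint's range is limited). The gripper opens to 85 mm and grips with 20 to 120 N. Pads are 22 mm wide; open, the fingers measure 114 mm over their backs; the gripper's body (76 mm by 85 mm) begins 54 mm behind the grasp point. The pads swing forward as they close: fully open they stand 13 mm farther back than shut.
Start: joints at [1.204, 0.536, -0.004, 1.538, 0.003, 1.067, -0.071], TCP at [0.193, -0.621, 0.245] pointing down, gripper open.
Joint ranges: [-2.7, 2.7], [-0.37, 2.16], [-1.27, 1.26], [0.24, 2.4], [-1.31, 4.45], [0.19, 1.91], [-2.76, 2.76]. Speed limits (rad/s): [2.39, 2.39, 3.14, 3.14, 3.14, 3.14, 3.14].

INTERFACE

Orientations are given as a unit quaternion [w, x, y, z].
In Python, from rig import r gives the robot as it stands.
- The arm moves only by the tool jog_arm, never from a script. Its argument "targets" is a list of rows, each an object with "linear": the shift along the tool's x, y, z in cm, a list of three; "roll": the turn about the tool's x in degrees; "claw": the opening in per cent of the stroke, from 0 (shut) to 100 (fully open). A call has 1 to 8 rows; each row shifts and turns the pose as measured when the row begins, along the tool's axes as they then stand; what a row does not reach is not made up. A row lasts 1/8 s, in which the tool goes at most 62.5 mm and 10.7 degrees, less where a joint would pass 70% of its speed; a pose out of reach is approached as far as the arm can. A call with a gripper value outside its range is refused whole. The fingers move at their own pace and stop on an object; the grip force is fixed at half the most. Time passes only in rows, so rows that do not move let the fingers close. It gives the time, the measured TCP pose, the force and the opening at its end, in the units of the state.
- r.state(): the state, without advancing time (a new reading comes with each control period).
- r.read_camera(name): name is "scene" or "top" or "wrist"; returns a dict with "img" (480x640x3 uint8, blue, green, red), "fx", "fy", "cx", "cy" (pixels), "T" (4x4, takes a point from camera to world coordinates). Camera axes: x right, y down, z forward; pixel columns grow to the right and rows downward; lengths in m; the calibration is good to about 2 mm. A picture is of the moment at which its call begins. There is no depth.
- r.sign_off(): hands the job in, once; it reports no verdict.
Trained networks look in the newest picture that a camera, given by its name, has taken for a name from the list of things; names that differ only in an ending like _2 or _b are one class to them, and where a whole thing is asked for, a point or a joint stands for the part that bears it (a point fixed in the world has none). Each returns a list of dicts, best first, with "score" (0 to 1); they miss things now and then, are a little off and sometimes report something else, mostly with a low value. They report only what shows in the picture. A call takes as long as a camera call. They do not tell look-alikes from the thing itself.
- r.silhouettes(camera, target): "region" (480x640 bool, what is visible of it) and "xy" ([column, row] in pixels, amid what is visible of it).
The state is a dict: "t": time; "joints": joint angles; "qd": joint speeds; "tau": joint torques, N m; "position": TCP position; "tcp_rot": TCP orientation; "contact_force": force on the tool from outside, world axes, zero at the start; "wrist_torque": the same for the moment, N m; "gripper_width": finger opening in m.
Only numpy, scipy, OpenCV 4.12 (cv2) and the standard library are available. Lean on these libraries where they do the work, as an engineer would, in place of code of your own. Each camera call takes 0.05 s, during which the arm holds its last target.

## Working session

There is one attempt and no reset: what is moved stays moved. The work goes in short steps, Python scripts to look and compute and a tool call to move; the robot and the scene stay as the last step left them, time stands still between calls to the robot, and variables do not carry over. Pictures are saved under pics/ and viewed, and the job is handed in when it is done.

Besides the shell and the picture viewer there is one more tool, called after "Emit:" as name(argument=value, ...), one argument or row to a line, values as JSON. jog_arm: Moves the arm, as the interface text tells. Its arguments: {"type":"object","properties":{"targets":{"type":"array"}},"required":["targets"]}

```bash
mkdir -p pics; cat > h.py <<'E'
import numpy as np,cv2,pickle
from rig import r
def snap(n,fn):
    c=r.read_camera(n); cv2.imwrite(fn,c['img']); pickle.dump(c,open(n+'.pkl','wb')); return c
def load(n): return pickle.load(open(n+'.pkl','rb'))
def pix2z(c,u,v,z):
    T=np.array(c['T']); d=T[:3,:3]@np.array([(u-c['cx'])/c['fx'],(v-c['cy'])/c['fy'],1.]); o=T[:3,3]
    return o+d*(z-o[2])/d[2]
def proj(c,p):
    T=np.array(c['T']); q=T[:3,:3].T@(np.array(p)-T[:3,3]); return np.array([c['fx']*q[0]/q[2]+c['cx'],c['fy']*q[1]/q[2]+c['cy']])
E
python3 - <<'E'
from h import *
np.set_printoptions(precision=3,suppress=True)
for n in ['top','scene']:
    c=snap(n,f'pics/{n}0.png'); print(n,c['fx'],c['T'])
    for t in ['key_mid','mould','cup']:
        for d in r.silhouettes(n,t): print(t,d['score'],d['xy'],d['region'].sum())
s=r.state();print(s['t'],s['position'],s['tcp_rot'],s['gripper_width'],s['contact_force'])
E
```

```text
top 607.6014311940144 [[-0.004 -0.987  0.158  0.292]
 [-1.     0.008  0.023  0.07 ]
 [-0.024 -0.158 -0.987  1.16 ]
 [ 0.     0.     0.     1.   ]]
key_mid 0.91 [180.2, 320.8] 1741
key_mid 0.87 [181.0, 237.1] 1681
key_mid 0.7 [182.2, 165.0] 1550
key_mid 0.64 [272.6, 206.1] 1510
mould 0.92 [268.3, 226.2] 6227
scene 452.7052913671256 [[-0.796  0.463 -0.39   0.744]
 [ 0.605  0.618 -0.502  0.445]
 [ 0.009 -0.636 -0.772  0.637]
 [ 0.     0.     0.     1.   ]]
key_mid 0.66 [368.6, 451.0] 3224
key_mid 0.64 [441.2, 390.1] 4009
key_mid 0.64 [515.4, 321.6] 3319
key_mid 0.58 [330.4, 311.8] 2589
mould 0.83 [321.9, 332.5] 11016
cup 0.77 [285.4, 160.4] 1582
0.4 [ 0.193 -0.621  0.245] [-0.106 -0.699 -0.106  0.699] 0.08542959322871882 [ 0.738 -1.187  0.194]
```

View pics/top0.png

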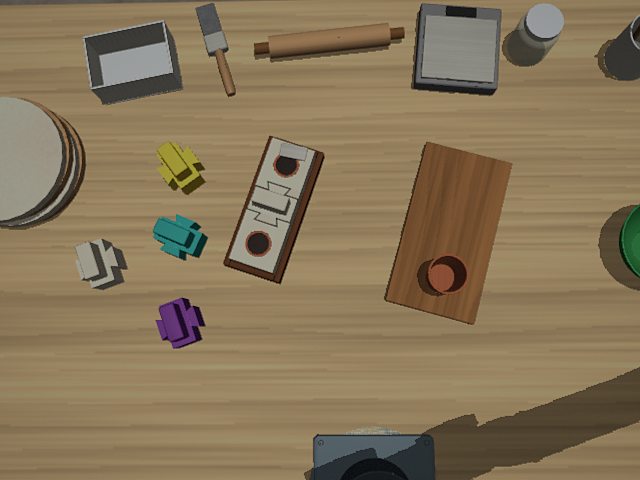

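View pics/scene0.png

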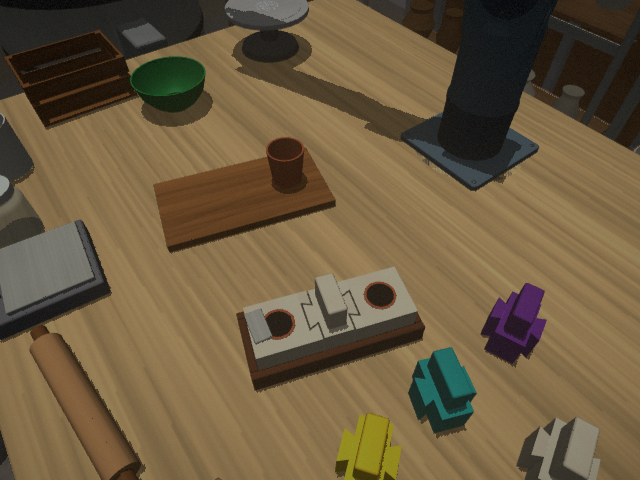

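The first two pictures show four block shapes plus one spare:
- White block in the mould: top (272,206), scene (330,305).
- White loose spare: top (100,263).
- Purple (180,321), turquoise (180,237) and yellow (182,165) decoys.

The white block in the slot between the two mouths fits the description. The cup is at top (445,274), so the board's empty half is around (465,190). I'll confirm this in an enlarged crop.

```bash
python3 - <<'E'
from h import *
c=load('top'); im=c['img']
a=cv2.resize(im[125:295,215:335],None,fx=3.5,fy=3.5,interpolation=cv2.INTER_CUBIC)
c2=load('scene')['img']; b=cv2.resize(c2[255:390,230:430],None,fx=3.5,fy=3.5,interpolation=cv2.INTER_CUBIC)
cv2.imwrite('pics/crA.png',a);cv2.imwrite('pics/crB.png',b)
E
```

```text
(no output)
```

View pics/crA.png

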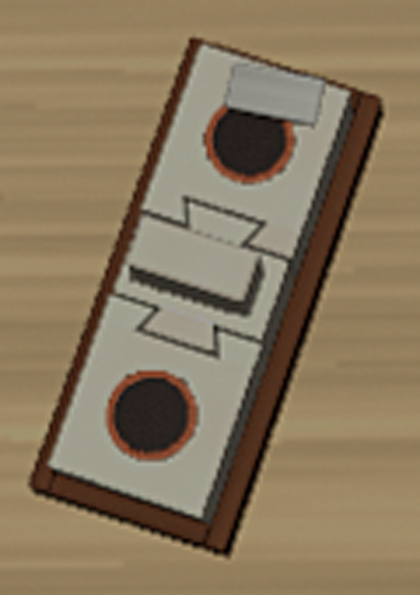

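View pics/crB.png

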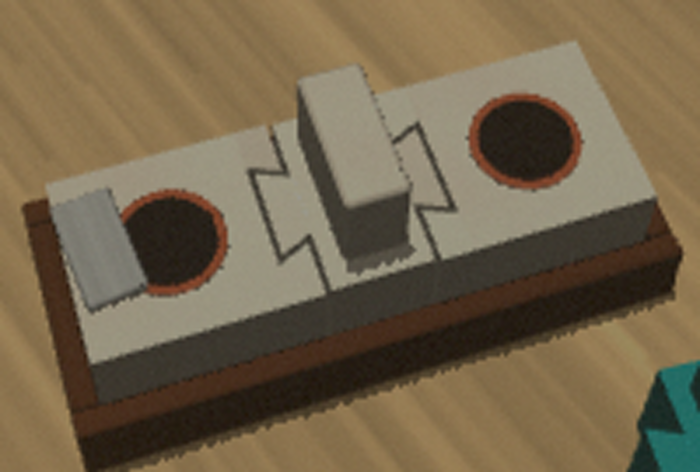

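```bash
cat > fit.py <<'E'
from h import *
from scipy.optimize import least_squares
np.set_printoptions(precision=4,suppress=True)
ct,cs=load('top'),load('scene')
A=lambda p:np.array([((x+.5)/3.5-.5+215,(y+.5)/3.5-.5+125) for x,y in p])
B=lambda p:np.array([((x+.5)/3.5-.5+230,(y+.5)/3.5-.5+255) for x,y in p])
def rect(x,z):
    cx,cy,th,L,W=x[:5]; u=np.array([np.cos(th),np.sin(th)]);v=np.array([-u[1],u[0]])
    return [np.r_[np.array([cx,cy])+a*L/2*u+b*W/2*v,z] for a,b in[(1,1),(1,-1),(-1,-1),(-1,1)]]
def fit(pt,ps,z,x0):
    # points order: (+,+),(+,-),(-,-),(-,+)
    out=[]
    for sel in [(pt,None),(None,ps),(pt,ps)]:
        def f(x):
            R=rect(x,z);e=[]
            for c,p in((ct,sel[0]),(cs,sel[1])):
                if p is not None: e+=[proj(c,q)-a for q,a in zip(R,p)]
            return np.ravel(e)
        s=least_squares(f,x0); out.append(s.x); print(s.x,np.degrees(s.x[2]),'rms',np.sqrt(np.mean(s.fun**2)))
    return out
E
python3 - <<'E'
from fit import *
# mould top: +x end = far (scraper). left in top image=+y
pt=A([(195,40),(352,90),(205,520),(50,470)])
ps=B([(95,362),(45,185),(575,42),(655,198)])
print('mould');m=fit(pt,ps,.067,[.4,.15,-.3,.26,.11])
print('board');
b=fit(np.array([(427,142),(511,163),(473,324),(386,300)]),np.array([(170,246),(154,189),(308,148),(334,199)]),.018,[.4,-.1,-.2,.32,.17])
# outer frame check
# draw overlay
for c,n in((ct,'top'),(cs,'scene')):
    im=cv2.resize(c['img'],None,fx=1,fy=1)
    for x,z in((m[2],.067),(b[2],.018)):
        R=np.array([proj(c,q) for q in rect(x,z)]); cv2.polylines(im,[np.int32(R*16)],True,(255,0,255),1,cv2.LINE_AA,4)
    cv2.imwrite(f'pics/ov_{n}.png',im[100:350,200:530] if n=='top' else im[120:400,140:440])
E
cd pics; python3 -c "
import cv2
for n in('top','scene'):
    a=cv2.imread(f'ov_{n}.png');cv2.imwrite(f'ov2_{n}.png',cv2.resize(a,None,fx=2,fy=2))"
```

```text
mould
[ 0.5285  0.1809 -0.3163  0.2424  0.0869] -18.124693740660234 rms 0.38257893318290326
[ 0.5281  0.1818 -0.3314  0.2378  0.0832] -18.988340741687402 rms 0.44452698562768295
[ 0.528   0.1813 -0.3247  0.2396  0.0849] -18.603900128052786 rms 0.850609335217583
board
[ 0.4838 -0.1516 -0.2742  0.318   0.1658] -15.710689234563867 rms 0.12717191371825964
[ 0.484  -0.1448 -0.259   0.3163  0.156 ] -14.836986601341478 rms 1.08823739734013
[ 0.4833 -0.1494 -0.2686  0.3172  0.1633] -15.388542015430907 rms 1.5034845527754475
```

```bash
python3 - <<'E'
from h import *
c=snap('wrist','pics/w0.png');print(c['T'],c['fx'])
E
```

```text
[[ 2.96717938e-01 -9.22208142e-01 -2.47972999e-01  2.55222583e-01]
 [-9.54965162e-01 -2.86558758e-01 -7.69780341e-02 -6.00873659e-01]
 [-6.90648645e-05  2.59646339e-01 -9.65703771e-01  3.73716374e-01]
 [ 0.00000000e+00  0.00000000e+00  0.00000000e+00  1.00000000e+00]] 412.03747793299107
```

View pics/ov2_top.png

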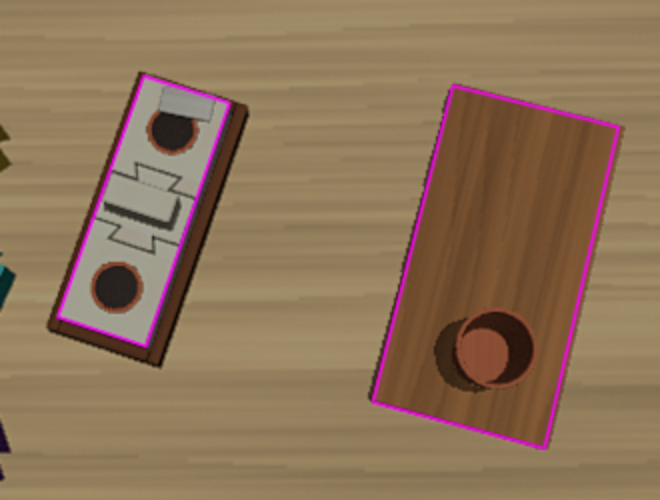

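View pics/ov2_scene.png

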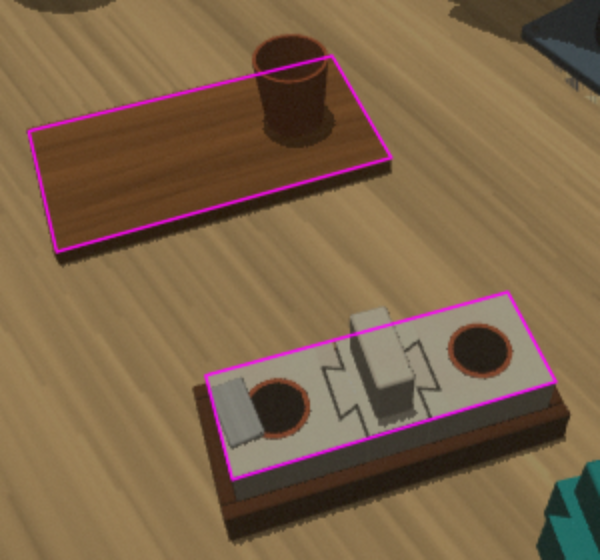

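```bash
cat > plan.py <<'E'
from h import *
from scipy.spatial.transform import Rotation as Ro
np.set_printoptions(precision=3,suppress=True)
def st():
    s=r.state(); q=s['tcp_rot']; R=Ro.from_quat([q[1],q[2],q[3],q[0]]).as_matrix(); return s,R,np.array(s['position'])
def to(p,yaw=None):
    s,R,P=st(); d=R.T@(np.array(p)-P)*100
    print('t',s['t'],'pos',P,'y-axis yaw',np.degrees(np.arctan2(R[1,1],R[0,1])),'x',R[:,0],'shift cm',d,'w',s['gripper_width'],'F',s['contact_force'])
    if yaw is not None:
        for k in(0,180):
            e=yaw+k-np.degrees(np.arctan2(R[1,1],R[0,1])); e=(e+180)%360-180; print('roll',-e*np.sign(-R[2,0]) )
E
python3 - <<'E'
from plan import *
to([.528,.1813,.25],-18.6); print(r.state()['joints'])
_,R,P=st();print(R)
E
```

```text
t 0.45 pos [ 0.193 -0.621  0.245] y-axis yaw -72.76739583330574 x [-0.  0. -1.] shift cm [ -0.474 -66.67  -55.802] w 0.08557186279570521 F [ 0.12  -0.026  0.091]
roll -54.16739583330573
roll 125.83260416669424
[ 1.204  0.536 -0.004  1.538  0.003  1.067 -0.071]
[[-0.     0.296 -0.955]
 [ 0.    -0.955 -0.296]
 [-1.    -0.     0.   ]]
```

Emit:
jog_arm(
  targets=[
    {"linear": [0, 0, -4], "roll": -9, "claw": 100},
    {"linear": [0, 0, -4], "roll": -9, "claw": 100},
    {"linear": [0, 0, -4], "roll": -9, "claw": 100},
    {"linear": [0, 0, -4], "roll": -9, "claw": 100},
    {"linear": [0, 0, -4], "roll": -9, "claw": 100},
    {"linear": [0, 0, -4], "roll": -9, "claw": 100},
  ],
)

```text
t: 1.2
position: [0.3708, -0.4708, 0.2448]
tcp_rot: [-0.419, -0.569, -0.418, 0.571]
contact_force: [-0.0, 0.6, 0.5]
gripper_width: 0.0855
```

```bash
python3 - <<'E'
from plan import *
to([.528,.1813,.25],-18.6);print(r.state()['joints'])
E
```

```text
t 1.2 pos [ 0.371 -0.471  0.245] y-axis yaw -17.482239349772737 x [-0.001 -0.003 -1.   ] shift cm [ -0.748  -4.601 -66.921] w 0.08550682692049039 F [-0.049  0.617  0.541]
roll 1.1177606502272681
roll -178.8822393497727
[ 1.027  0.465 -0.272  1.668  0.145  1.027  0.403]
```

Emit:
jog_arm(
  targets=[
    {"linear": [0, 0.5, -6], "roll": 0, "claw": 100},
    {"linear": [0, -0.5, -6], "roll": 0, "claw": 100},
    {"linear": [0, -0.5, -6], "roll": 0, "claw": 100},
    {"linear": [0, -0.5, -6], "roll": 0, "claw": 100},
    {"linear": [0, -0.5, -6], "roll": 0, "claw": 100},
    {"linear": [0, -0.5, -6], "roll": 0, "claw": 100},
    {"linear": [0, -0.5, -6], "roll": 0, "claw": 100},
    {"linear": [0, -0.5, -6], "roll": 1, "claw": 100},
  ],
)

```text
t: 2.2
position: [0.4903, 0.0081, 0.2449]
tcp_rot: [0.416, 0.575, 0.409, -0.574]
contact_force: [1.9, -0.4, -0.2]
gripper_width: 0.0856
```

```bash
python3 - <<'E'
from plan import *
to([.528,.1813,.25],-18.6);print(r.state()['joints'])
E
```

```text
t 2.2 pos [0.49  0.008 0.245] y-axis yaw -18.649840172962442 x [ 0.006 -0.007 -1.   ] shift cm [ -0.614  -1.964 -17.608] w 0.08558089069132448 F [ 1.94  -0.436 -0.176]
roll -0.04984017296243337
roll 179.95015982703757
[ 0.309  0.305 -0.502  1.933  0.189  0.943 -0.61 ]
```

Emit:
jog_arm(
  targets=[
    {"linear": [0, -0.6, -6], "roll": 0, "claw": 100},
    {"linear": [0, -0.6, -6], "roll": 0, "claw": 100},
    {"linear": [0, -0.6, -4.5], "roll": 0, "claw": 100},
    {"linear": [0, 0, 0], "roll": 0, "claw": 100},
  ],
)

```text
t: 2.7
position: [0.527, 0.1813, 0.2451]
tcp_rot: [0.417, 0.575, 0.411, -0.571]
contact_force: [-0.1, -0.4, 0.4]
gripper_width: 0.0854
```

```bash
python3 - <<'E'
from plan import *
to([.528,.1813,.25],-18.6)
c=snap('wrist','pics/w1.png')
for n in ['key_mid','mould']:
  for d in r.silhouettes('wrist',n): print(n,d['score'],d['xy'],d['region'].sum())
E
```

```text
t 2.7 pos [0.527 0.181 0.245] y-axis yaw -18.293308649597076 x [ 0.009 -0.004 -1.   ] shift cm [-0.487  0.1   -0.028] w 0.0854339296855587 F [-0.075 -0.424  0.424]
roll 0.3066913504029287
roll -179.69330864959704
key_mid 0.78 [314.3, 208.2] 8441
key_mid 0.77 [23.8, 84.6] 4715
key_mid 0.57 [331.2, 5.3] 169
key_mid 0.56 [172.3, 24.3] 6219
mould 0.67 [278.7, 181.0] 31466
```

View pics/w1.png

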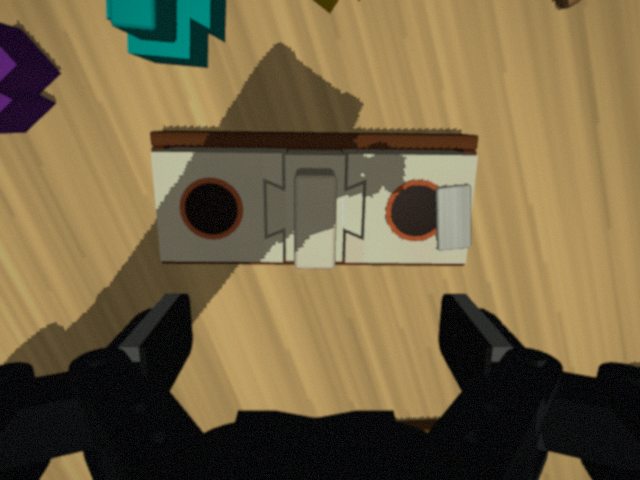

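```bash
python3 - <<'E'
from plan import *
c=load('wrist')
g=lambda P,z:np.array([pix2z(c,u,v,z) for u,v in P])
m=g([(152,150),(477,154),(466,264),(161,263)],.067);print(m,m.mean(0))
k=g([(297,176),(334,176),(335,266),(295,266)],.112);print(k,k.mean(0))
for a in(m[1]-m[0],m[2]-m[3]):print(np.degrees(np.arctan2(a[1],a[0])),np.linalg.norm(a))
E
```

```text
[[0.43  0.261 0.067]
 [0.655 0.184 0.067]
 [0.628 0.102 0.067]
 [0.401 0.179 0.067]] [0.529 0.182 0.067]
[[0.527 0.215 0.112]
 [0.55  0.208 0.112]
 [0.532 0.15  0.112]
 [0.506 0.158 0.112]] [0.529 0.183 0.112]
-19.00056824917565 0.2380924490153924
-18.660099317808324 0.2400506988911102
```

```bash
python3 - <<'E'
import cv2
a=cv2.imread('pics/w1.png')[130:280,260:370];cv2.imwrite('pics/w1c.png',cv2.resize(a,None,fx=4,fy=4,interpolation=cv2.INTER_CUBIC))
E
```

```text
(no output)
```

View pics/w1c.png

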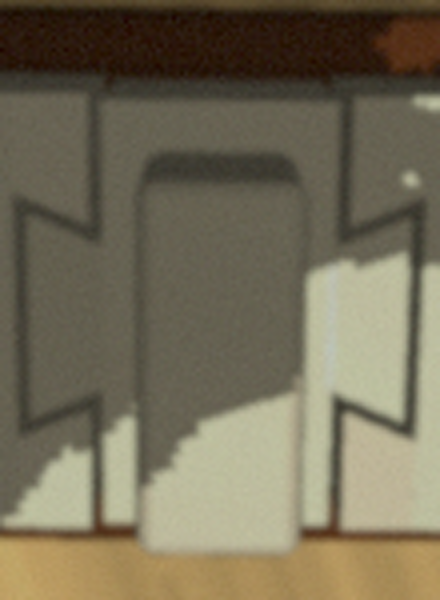

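The wrist picture shows the white key (rib at 315,215) centred in the mould. The wrist fit gives (0.529, 0.182) at yaw -18.8°, within about 1 mm of the two-camera fit, so I'm descending.

```bash
python3 - <<'E'
from plan import *
to([.529,.182,.088],-18.8)
E
```

```text
t 2.85 pos [0.527 0.175 0.245] y-axis yaw -18.696829214712377 x [ 0.009 -0.008 -1.   ] shift cm [15.663 -0.219 -0.75 ] w 0.0854074984580218 F [-0.486  0.171 -0.543]
roll 0.1031707852876309
roll -179.8968292147124
```

Emit:
jog_arm(
  targets=[
    {"linear": [4, -0.2, -0.7], "roll": 0, "claw": 100},
    {"linear": [4, 0, 0], "roll": 0, "claw": 100},
    {"linear": [3, 0, 0], "roll": 0, "claw": 100},
    {"linear": [0, 0, 0], "roll": 0, "claw": 100},
    {"linear": [0, 0, 0], "roll": 0, "claw": 100},
  ],
)

```text
t: 3.48
position: [0.5317, 0.1723, 0.1342]
tcp_rot: [0.414, 0.578, 0.402, -0.576]
contact_force: [0.3, -0.0, 0.1]
gripper_width: 0.0852
```

```bash
python3 - <<'E'
from plan import *
to([.529,.182,.088],-18.8)
E
```

```text
t 3.475 pos [0.532 0.172 0.134] y-axis yaw -19.455081129204146 x [ 0.013 -0.012 -1.   ] shift cm [ 4.6   -0.657 -0.859] w 0.08522969571241414 F [ 0.275 -0.032  0.143]
roll -0.6550811292041487
roll 179.34491887079588
```

Emit:
jog_arm(
  targets=[
    {"linear": [0, -0.7, -0.9], "roll": -0.7, "claw": 100},
    {"linear": [1, 0, 0], "roll": 0, "claw": 100},
    {"linear": [0, 0, 0], "roll": 0, "claw": 100},
  ],
)

```text
t: 3.85
position: [0.5297, 0.184, 0.1263]
tcp_rot: [0.419, 0.577, 0.405, -0.572]
contact_force: [-0.2, 0.2, 0.3]
gripper_width: 0.0854
```

```bash
python3 - <<'E'
from plan import *
to([.529,.182,.088],-18.8)
E
```

```text
t 3.85 pos [0.53  0.184 0.126] y-axis yaw -18.755298032253428 x [ 0.017 -0.011 -1.   ] shift cm [ 3.827 -0.08   0.19 ] w 0.08537642851858052 F [-0.174  0.244  0.284]
roll 0.04470196774656188
roll -179.95529803225338
```

Emit:
jog_arm(
  targets=[
    {"linear": [1.3, -0.1, 0.2], "roll": 0, "claw": 100},
    {"linear": [1.3, 0, 0], "roll": 0, "claw": 100},
    {"linear": [1.1, 0, 0], "roll": 0, "claw": 100},
    {"linear": [0, 0, 0], "roll": 0, "claw": 100},
  ],
)

```text
t: 4.35
position: [0.5283, 0.1814, 0.086]
tcp_rot: [0.418, 0.577, 0.405, -0.573]
contact_force: [-0.4, -0.2, 0.6]
gripper_width: 0.0853
```

```bash
python3 - <<'E'
from plan import *
to([.529,.182,.088],-18.8)
snap('scene','pics/s1.png')
E
```

```text
t 4.35 pos [0.528 0.181 0.086] y-axis yaw -18.757248794738697 x [ 0.016 -0.012 -1.   ] shift cm [-0.2    0.056 -0.076] w 0.08530382413769735 F [-0.37  -0.172  0.603]
roll 0.04275120526131104
roll -179.9572487947387
```

View pics/s1.png

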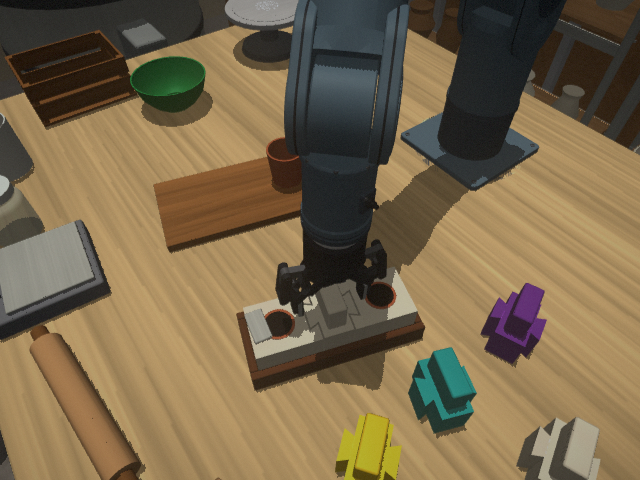

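The scene picture shows the open jaws straddling the rib at (333,303), along the mould's long axis and clear of the scraper (260,325). Closing now.

Emit:
jog_arm(
  targets=[
    {"linear": [-0.2, 0, 0], "roll": 0, "claw": 50},
    {"linear": [0, 0, 0], "roll": 0, "claw": 0},
    {"linear": [0, 0, 0], "roll": 0, "claw": 0},
    {"linear": [0, 0, 0], "roll": 0, "claw": 0},
    {"linear": [0, 0, 0], "roll": 0, "claw": 0},
    {"linear": [0, 0, 0], "roll": 0, "claw": 0},
  ],
)

```text
t: 5.15
position: [0.5292, 0.1822, 0.0899]
tcp_rot: [0.419, 0.578, 0.405, -0.572]
contact_force: [-0.3, -0.2, -0.1]
gripper_width: 0.0276
```

```bash
python3 - <<'E'
from plan import *
to([.529,.182,.16],-18.8); print(r.state()['wrist_torque'])
E
```

```text
t 5.15 pos [0.529 0.182 0.09 ] y-axis yaw -18.75914906004274 x [ 0.019 -0.01  -1.   ] shift cm [-7.009  0.134  0.054] w 0.027615798462039928 F [-0.285 -0.169 -0.073]
roll 0.04085093995726652
roll -179.9591490600427
[ 0.033  0.092 -0.002]
```

Emit:
jog_arm(
  targets=[
    {"linear": [-0.6, 0, 0], "roll": 0, "claw": 0},
    {"linear": [-0.8, 0, 0], "roll": 0, "claw": 0},
    {"linear": [-0.8, 0, 0], "roll": 0, "claw": 0},
    {"linear": [0, 0, 0], "roll": 0, "claw": 0},
  ],
)

```text
t: 5.65
position: [0.5285, 0.182, 0.1131]
tcp_rot: [0.419, 0.578, 0.405, -0.572]
contact_force: [-0.7, -0.4, -3.5]
gripper_width: 0.0274
```

```bash
python3 - <<'E'
from plan import *
to([.529,.182,.16],-18.8); print(r.state()['wrist_torque'])
E
```

```text
t 5.65 pos [0.528 0.182 0.113] y-axis yaw -18.765449538851342 x [ 0.018 -0.011 -1.   ] shift cm [-4.688  0.147  0.007] w 0.02738708603051651 F [-0.675 -0.427 -3.517]
roll 0.034550461148654676
roll -179.96544953885132
[-0.017 -0.025  0.088]
```

Emit:
jog_arm(
  targets=[
    {"linear": [-1.0, 0, 0], "roll": 0, "claw": 0},
    {"linear": [-1.0, 0, 0], "roll": 0, "claw": 0},
    {"linear": [-1.0, 0.1, 0], "roll": 0, "claw": 0},
    {"linear": [-1.2, 0, 0], "roll": 0, "claw": 0},
    {"linear": [-1.2, 0, 0], "roll": 0, "claw": 0},
    {"linear": [0, 0, 0], "roll": 0, "claw": 0},
    {"linear": [0, 0, 0], "roll": 0, "claw": 0},
  ],
)

```text
t: 6.52
position: [0.5285, 0.1822, 0.1715]
tcp_rot: [0.419, 0.578, 0.405, -0.572]
contact_force: [-0.2, 0.9, -2.5]
gripper_width: 0.0275
```

```bash
python3 - <<'E'
from plan import *
snap('scene','pics/s2.png'); snap('wrist','pics/w2.png')
to([.529,.182,.16],-18.8); print(r.state()['wrist_torque'])
E
```

```text
t 6.625 pos [0.529 0.182 0.171] y-axis yaw -18.761713181706916 x [ 0.019 -0.011 -1.   ] shift cm [1.135 0.032 0.012] w 0.027195696034570848 F [ 0.746 -0.504 -3.639]
roll 0.038286818293073566
roll -179.9617131817069
[ 0.054  0.003 -0.011]
```

View pics/s2.png

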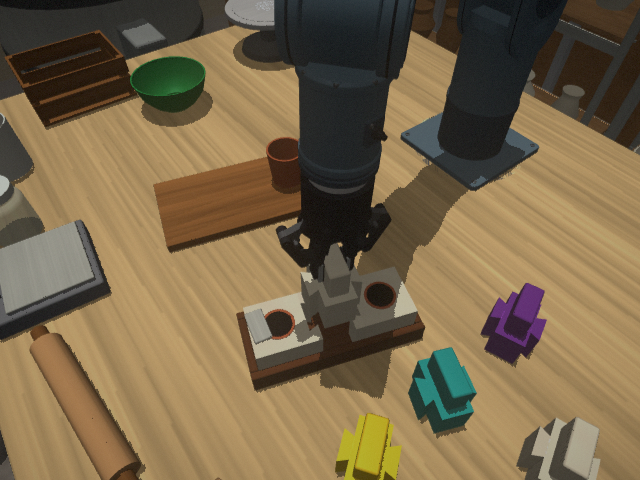

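View pics/w2.png

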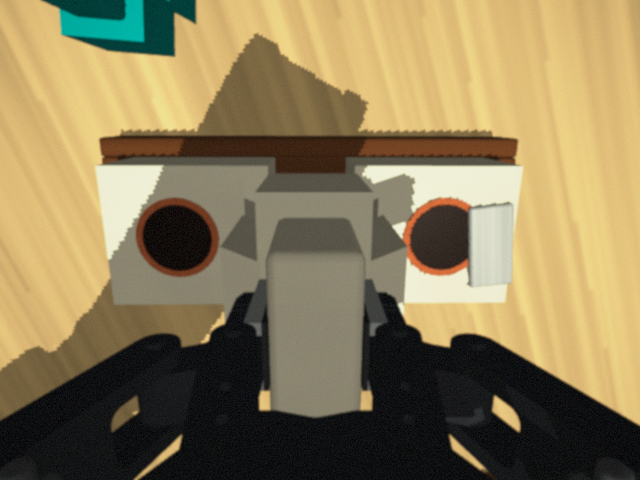

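The key is lifted about 81 mm and hangs upright over its slot (scene 335,285, wrist 315,300). The scraper is undisturbed and the load reads about 3 N, which matches the key's weight. Next I'm raising a little more and carrying it to the board.

Emit:
jog_arm(
  targets=[
    {"linear": [-1.5, 0, 0], "roll": 0, "claw": 0},
    {"linear": [-1.5, 0, 0], "roll": 0, "claw": 0},
    {"linear": [-1, 0, 1], "roll": 0, "claw": 0},
    {"linear": [0, 0, 2], "roll": 0, "claw": 0},
    {"linear": [0, 0, 3], "roll": 0, "claw": 0},
  ],
)

```text
t: 7.25
position: [0.5075, 0.1246, 0.2147]
tcp_rot: [0.419, 0.578, 0.406, -0.571]
contact_force: [-0.3, -1.1, -2.7]
gripper_width: 0.0272
```

```bash
python3 - <<'E'
from plan import *
to([.561,-.172,.21],-18.8)
E
```

```text
t 7.25 pos [0.508 0.125 0.215] y-axis yaw -18.594021248846605 x [ 0.019 -0.01  -1.   ] shift cm [ 0.865 14.512 26.409] w 0.027154356223824117 F [-0.293 -1.059 -2.675]
roll 0.20597875115339548
roll -179.7940212488466
```

Emit:
jog_arm(
  targets=[
    {"linear": [0, 1.6, 3], "roll": 0, "claw": 0},
    {"linear": [0, 1.6, 3], "roll": 0, "claw": 0},
    {"linear": [0, 1.6, 3], "roll": 0, "claw": 0},
    {"linear": [0, 1.6, 3], "roll": 0, "claw": 0},
    {"linear": [0, 1.6, 3], "roll": 0, "claw": 0},
    {"linear": [0, 1.6, 3], "roll": 0, "claw": 0},
    {"linear": [0, 1.6, 2.5], "roll": 0, "claw": 0},
    {"linear": [0, 1.3, 2], "roll": 0, "claw": 0},
  ],
)

```text
t: 8.25
position: [0.5431, -0.1504, 0.2167]
tcp_rot: [-0.417, -0.576, -0.403, 0.577]
contact_force: [0.5, 0.7, -3.4]
gripper_width: 0.0275
```

```bash
python3 - <<'E'
from plan import *
to([.561,-.172,.21],-18.8)
E
```

```text
t 8.25 pos [ 0.543 -0.15   0.217] y-axis yaw -19.16107313094354 x [ 0.01  -0.017 -1.   ] shift cm [0.728 2.392 1.44 ] w 0.027455821350271203 F [ 0.457  0.683 -3.389]
roll -0.361073130943538
roll 179.6389268690565
```

Emit:
jog_arm(
  targets=[
    {"linear": [0, 1.2, 0.7], "roll": 0, "claw": 0},
    {"linear": [0, 1.2, 0.3], "roll": 0, "claw": 0},
    {"linear": [0, 0, 0], "roll": 0, "claw": 0},
    {"linear": [0, 0, 0], "roll": 0, "claw": 0},
  ],
)

```text
t: 8.75
position: [0.5613, -0.1701, 0.2164]
tcp_rot: [-0.415, -0.576, -0.403, 0.578]
contact_force: [0.5, 0.0, -2.9]
gripper_width: 0.027
```

```bash
python3 - <<'E'
from plan import *
snap('top','pics/t3.png'); snap('scene','pics/s3.png'); snap('wrist','pics/w3.png')
to([.561,-.172,.21],-18.8)
E
```

```text
t 8.9 pos [ 0.561 -0.17   0.217] y-axis yaw -19.33830156897524 x [ 0.008 -0.017 -1.   ] shift cm [0.665 0.012 0.147] w 0.027166616180886803 F [ 0.072 -0.035 -2.673]
roll -0.5383015689752426
roll 179.4616984310248
```

View pics/s3.png

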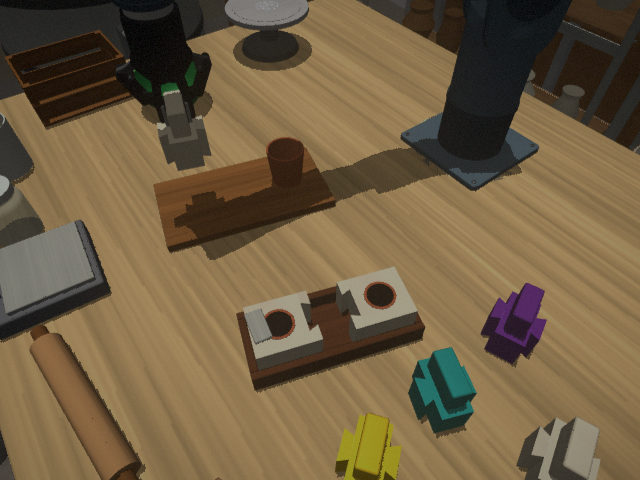

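View pics/w3.png

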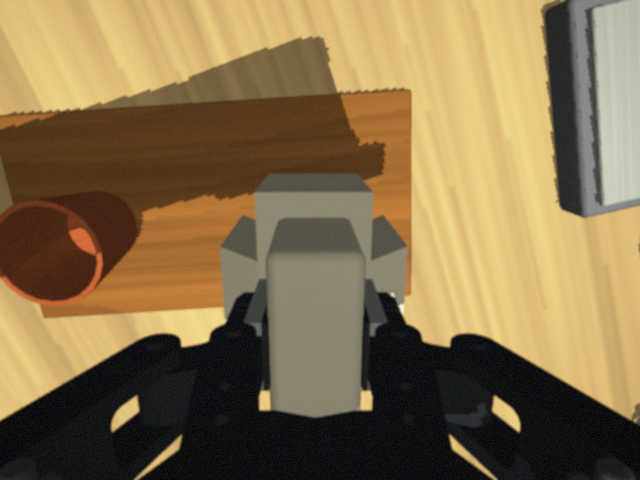

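```bash
python3 - <<'E'
from plan import *
c=load('wrist')
a=pix2z(c,412,90,.018);b=pix2z(c,411,290,.018);e=pix2z(c,46,317,.018);e2=pix2z(c,240,308,.018)
print(a,b,e,e2)
print('fit corners')
th=np.radians(-15.5);u=np.array([np.cos(th),np.sin(th)]);v=np.array([-u[1],u[0]])
print(np.array([.4836,-.150])+.16*u+.085*v)
print('spot from corner a',a[:2]-.08*u-.085*v, 'from fit',np.array([.4836,-.150])+.08*u)
print('edge ang',np.degrees(np.arctan2(*(e2-e)[[1,0]])))
ct=load('top')
E
```

```text
[ 0.661 -0.114  0.018] [ 0.616 -0.271  0.018] [ 0.311 -0.189  0.018] [ 0.472 -0.237  0.018]
fit corners
[ 0.66  -0.111]
spot from corner a [ 0.561 -0.175] from fit [ 0.561 -0.171]
edge ang -16.755791241759404
```

View pics/t3.png

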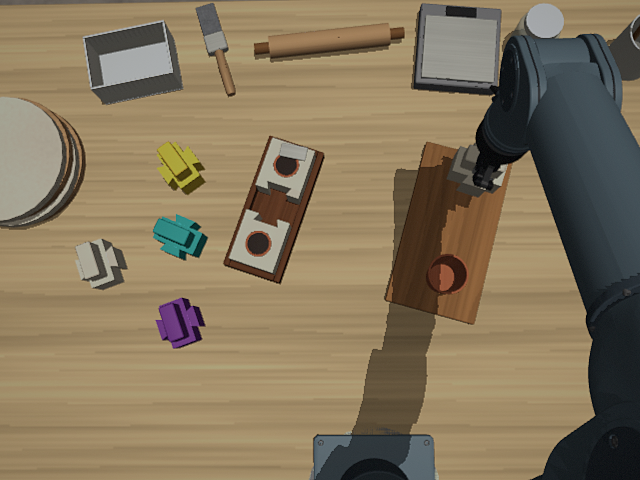

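The scene picture shows the slot empty and the key hanging over the board's empty half (scene 183,135). The wrist and two-camera estimates of the spot agree within 4 mm, at (0.561, -0.173). The cup is untouched at top (447,273). Lowering now.

Emit:
jog_arm(
  targets=[
    {"linear": [1.5, 0, 0.3], "roll": 0, "claw": 0},
    {"linear": [2, 0, 0], "roll": 0, "claw": 0},
    {"linear": [2, 0, 0], "roll": 0, "claw": 0},
    {"linear": [2, 0, 0], "roll": 0, "claw": 0},
    {"linear": [1.5, 0, 0], "roll": 0, "claw": 0},
    {"linear": [0, 0, 0], "roll": 0, "claw": 0},
    {"linear": [0, 0, 0], "roll": 0, "claw": 0},
  ],
)

```text
t: 9.78
position: [0.5592, -0.1745, 0.1202]
tcp_rot: [-0.415, -0.575, -0.403, 0.578]
contact_force: [-0.3, 0.6, -1.8]
gripper_width: 0.0276
```

```bash
python3 - <<'E'
from plan import *
to([.561,-.173,.096],-18.8)
E
```

```text
t 9.775 pos [ 0.559 -0.174  0.12 ] y-axis yaw -19.25018391276941 x [ 0.006 -0.017 -1.   ] shift cm [ 2.417  0.097 -0.233] w 0.02758440127710641 F [-0.259  0.593 -1.841]
roll -0.45018391276940406
roll 179.54981608723062
```

Emit:
jog_arm(
  targets=[
    {"linear": [0.8, 0.1, -0.2], "roll": 0, "claw": 0},
    {"linear": [0.6, 0, 0], "roll": 0, "claw": 0},
    {"linear": [0.3, 0, 0], "roll": 0, "claw": 0},
    {"linear": [0.1, 0, 0], "roll": 0, "claw": 0},
    {"linear": [0, 0, 0], "roll": 0, "claw": 0},
    {"linear": [0, 0, 0], "roll": 0, "claw": 0},
  ],
)

```text
t: 10.52
position: [0.5623, -0.1734, 0.1026]
tcp_rot: [-0.416, -0.576, -0.402, 0.578]
contact_force: [0.5, -0.9, -2.0]
gripper_width: 0.0267
```

```bash
python3 - <<'E'
from plan import *
to([.561,-.173,.096],-18.8)
E
```

```text
t 10.525 pos [ 0.562 -0.173  0.103] y-axis yaw -19.254394164345346 x [ 0.009 -0.017 -1.   ] shift cm [ 0.656 -0.144 -0.005] w 0.02666950774336035 F [ 0.512 -0.863 -2.034]
roll -0.45439416434533086
roll 179.54560583565467
```

Emit:
jog_arm(
  targets=[
    {"linear": [0.3, 0, 0], "roll": 0, "claw": 0},
    {"linear": [0.2, 0, 0], "roll": 0, "claw": 0},
    {"linear": [0.1, 0, 0], "roll": 0, "claw": 0},
    {"linear": [0, 0, 0], "roll": 0, "claw": 0},
  ],
)

```text
t: 11.02
position: [0.5624, -0.1736, 0.0963]
tcp_rot: [-0.416, -0.576, -0.402, 0.578]
contact_force: [1.0, 0.6, -2.6]
gripper_width: 0.0278
```

```bash
python3 - <<'E'
from plan import *
to([.561,-.173,.096],-18.8)
snap('scene','pics/s4.png'); im=cv2.imread('pics/s4.png')[20:270,90:350]; cv2.imwrite('pics/s4c.png',cv2.resize(im,None,fx=2.3,fy=2.3))
E
```

```text
t 11.025 pos [ 0.562 -0.174  0.096] y-axis yaw -19.26157382318406 x [ 0.009 -0.018 -1.   ] shift cm [ 0.025 -0.15  -0.014] w 0.02784857242263368 F [ 0.975  0.57  -2.564]
roll -0.46157382318406803
roll 179.53842617681596
```

View pics/s4c.png

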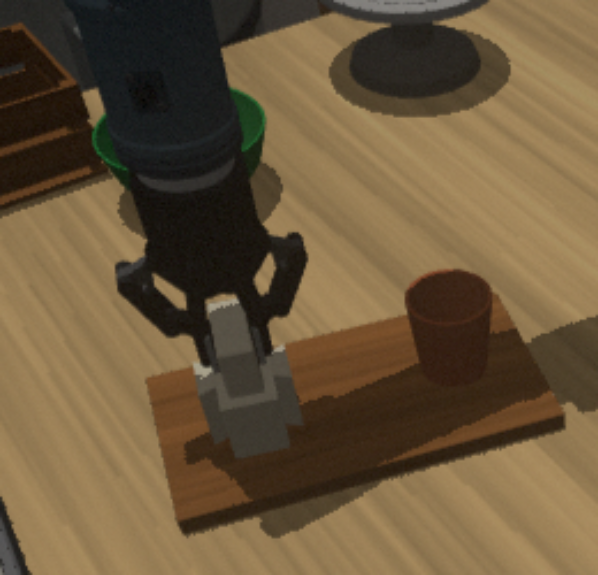

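The crop shows the key just above the board in the empty half. The load is still about -2.6 N, so it isn't resting yet, and I'm lowering 1 mm at a time.

Emit:
jog_arm(
  targets=[
    {"linear": [0.1, 0, 0], "roll": 0, "claw": 0},
    {"linear": [0, 0, 0], "roll": 0, "claw": 0},
  ],
)

```text
t: 11.32
position: [0.5626, -0.1738, 0.0961]
tcp_rot: [-0.416, -0.576, -0.402, 0.578]
contact_force: [0.5, 0.6, -2.3]
gripper_width: 0.0275
```

Emit:
jog_arm(
  targets=[
    {"linear": [0.1, 0, 0], "roll": 0, "claw": 0},
    {"linear": [0, 0, 0], "roll": 0, "claw": 0},
  ],
)

```text
t: 11.58
position: [0.5628, -0.1739, 0.0961]
tcp_rot: [-0.416, -0.576, -0.402, 0.578]
contact_force: [-0.5, 0.6, -1.4]
gripper_width: 0.0271
```

Emit:
jog_arm(
  targets=[
    {"linear": [0.2, 0, 0], "roll": 0, "claw": 0},
    {"linear": [0.1, 0, 0], "roll": 0, "claw": 0},
  ],
)

```text
t: 11.82
position: [0.5627, -0.1746, 0.0958]
tcp_rot: [-0.417, -0.575, -0.401, 0.578]
contact_force: [-4.4, 2.1, 8.9]
gripper_width: 0.0276
```

```bash
python3 - <<'E'
from plan import *
to([.561,-.173,.096],-18.8)
E
```

```text
t 11.825 pos [ 0.563 -0.175  0.096] y-axis yaw -19.32751995906629 x [ 0.009 -0.02  -1.   ] shift cm [-0.029 -0.218 -0.094] w 0.027591825953336722 F [-4.385  2.111  8.892]
roll -0.5275199590662965
roll 179.47248004093376
```

The force has flipped to +9 N at TCP z 0.0958, where 0.0959 was predicted for standing. The key is on the board, so I'm opening.

Emit:
jog_arm(
  targets=[
    {"linear": [0, 0, 0], "roll": 0, "claw": 0},
    {"linear": [0, 0, 0], "roll": 0, "claw": 40},
    {"linear": [0, 0, 0], "roll": 0, "claw": 50},
    {"linear": [0, 0, 0], "roll": 0, "claw": 60},
    {"linear": [0, 0, 0], "roll": 0, "claw": 60},
    {"linear": [0, 0, 0], "roll": 0, "claw": 60},
  ],
)

```text
t: 12.58
position: [0.5638, -0.1749, 0.0959]
tcp_rot: [-0.417, -0.576, -0.401, 0.578]
contact_force: [-0.4, -0.7, 0.0]
gripper_width: 0.0511
```

```bash
python3 - <<'E'
from plan import *
to([.5627,-.1746,.2],-18.8)
E
```

```text
t 12.575 pos [ 0.564 -0.175  0.096] y-axis yaw -19.325587231332662 x [ 0.011 -0.021 -1.   ] shift cm [-10.412   0.064   0.177] w 0.05105443680327851 F [-0.384 -0.722  0.02 ]
roll -0.5255872313326506
roll 179.47441276866732
```

Emit:
jog_arm(
  targets=[
    {"linear": [-1, 0, 0], "roll": 0, "claw": 60},
    {"linear": [-1.5, 0, 0], "roll": 0, "claw": 60},
    {"linear": [-2, 0, 0], "roll": 0, "claw": 60},
    {"linear": [-3, 0, 0], "roll": 0, "claw": 60},
    {"linear": [-3, 0, 0], "roll": 0, "claw": 60},
    {"linear": [-3, 0, 0], "roll": 0, "claw": 60},
    {"linear": [0, 0, 0], "roll": 0, "claw": 60},
    {"linear": [0, 0, 0], "roll": 0, "claw": 60},
  ],
)

```text
t: 13.58
position: [0.563, -0.1717, 0.2421]
tcp_rot: [0.419, 0.577, 0.399, -0.577]
contact_force: [0.2, -0.2, -0.8]
gripper_width: 0.0514
```

```bash
python3 - <<'E'
from plan import *
for n in('scene','top','wrist'): snap(n,f'pics/{n}5.png')
im=cv2.imread('pics/scene5.png')[60:270,90:350]; cv2.imwrite('pics/s5c.png',cv2.resize(im,None,fx=2.5,fy=2.5))
to([.5627,-.1746,.2],-18.8)
for n in('scene','wrist','top'):
    for d in r.silhouettes(n,'cup'): print(n,'cup',d['score'],d['xy'])
E
```

```text
t 13.725 pos [ 0.563 -0.172  0.241] y-axis yaw -19.27520117577071 x [ 0.015 -0.022 -1.   ] shift cm [ 4.138 -0.011  0.232] w 0.05160394402891689 F [-0.251 -0.265  0.118]
roll -0.47520117577070664
roll 179.52479882422926
scene cup 0.97 [289.0, 161.8]
wrist cup 0.88 [73.6, 231.5]
top cup 0.87 [445.6, 274.1]
```

View pics/s5c.png

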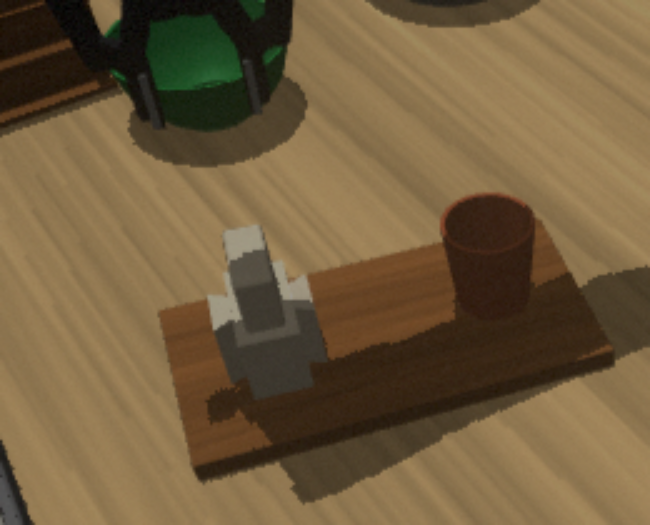

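View pics/wrist5.png

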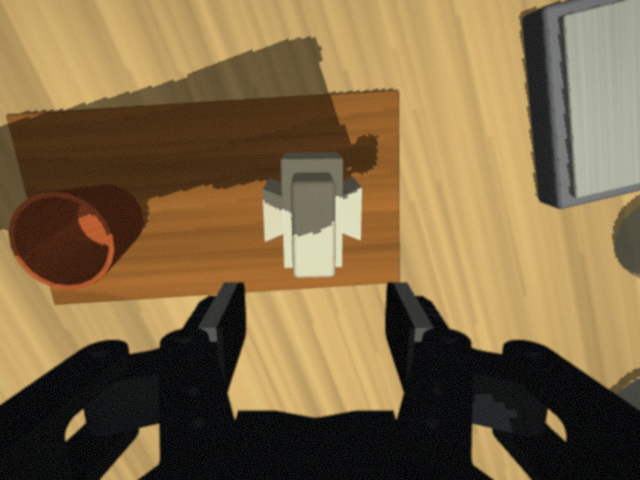

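```bash
python3 - <<'E'
from plan import *
c=load('wrist')
k=np.array([pix2z(c,u,v,.118) for u,v in[(291,180),(336,180),(336,276),(293,276)]]).mean(0)
b=np.array([pix2z(c,u,v,.018) for u,v in[(399,90),(401,281),(55,303),(10,115)]])
bx=(b[0]+b[1]-b[2]-b[3])[:2];bx/=np.linalg.norm(bx); spot=b.mean(0)[:2]+.08*bx
print('key',k,'board c',b.mean(0),'spot',spot,'off',k[:2]-spot)
cs=load('scene');print('scene proj rib top',proj(cs,[*k[:2],.118]),'base',proj(cs,[*k[:2],.018]))
r.sign_off()
E
```

```text
key [ 0.564 -0.174  0.118] board c [ 0.486 -0.151  0.018] spot [ 0.563 -0.173] off [ 0.001 -0.002]
scene proj rib top [188.093 161.62 ] base [199.886 202.18 ]
the job is handed in; nothing more can be done
```

I drew the white key straight up out of the mould, set it upright on the empty half of the drying board, and handed the job in at about 13.7 s of the 38 s. No verdict is reported.

- **Lift:** The key rose about 81 mm over its slot without jamming; 56 mm was needed. The load read about 3 N, which matches the key's weight.
- **Placing:** I lowered it in the fingers until the force turned to +9 N at TCP height 95.8 mm; 95.9 mm was predicted. Only then did I open the fingers to about 51 mm and retreat about 145 mm straight up.
- **Key at the end:** The last wrist picture puts it about 2 mm from the middle of the empty half. It looks upright, and the force on the tool is near zero.
- **Cup:** In the top camera it sits at (445.6, 274.1), the same spot as in my first look, and it is standing. The scene camera's first detection differed by a few pixels, but that one was low-scored and I judged it to be network noise.
- **What disagreed:** My estimates of the board spot differed by up to about 4 mm. The tool also drifted about 1.5° off vertical, which the jog rows could not correct and which showed no effect on the key.

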